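Clamp the tube rack with the cam lever

ROBOT

A 6-joint arm with a two-finger parallel gripper is mounted at the origin on the work surface. World frame = base frame: x ahead of the robot, y to its left, z up, the work surface at z = 0. Lengths are in m, angles in rad, forces in N, time in s.
With the tool pointing down it reaches from about 0.425 to 0.95 m from the base axis. Payload 3.5 kg.
Tool frame: the origin (TCP) lies midway between the tips of the shut fingers; the grasp point (between the pads) lies ctrl.grasp_offset behind it (ctrl.grasp_offset is the distance from the TCP to the grasp point, in m); x points along the fingers, y is the direction in which the jaws open and shut, and the axes are right-handed (so a half turn about x gives the same grasp; the last joint's range is limited). The gripper opens to 85 mm and grips with 20 to 120 N. Pads are 22 mm wide; open, the fingers measure 114 mm over their backs; the gripper's body (76 mm by 85 mm) begins 54 mm behind the grasp point. The pads swing forward as they close: fully open they stand 13 mm farther back than shut.
Start: joints at [1.128, 0.286, 1.577, -0, 1.279, -0.15], TCP at [0.195, 0.646, 0.231] pointing down, gripper open.
Joint ranges: [-2.77, 2.77], [-0.9, 2.22], [0.21, 2.48], [-1.53, 4.67], [0.24, 2.81], [-2.84, 2.84]. Speed limits (rad/s): [2.79, 2.79, 3.14, 3.14, 3.14, 3.14].

INTERFACE

Orientations are given as a unit quaternion [x, y, z, w].
In Python, from plant import readout, read_camera, sign_off, ctrl gives the robot as it stands.
- The arm moves only by the tool drive_tool, never from a script. Its argument "steps" is a list of rows, each a list of 5 numbers: the shift along the tool's x, y, z in cm, then the turn about the tool's x in degrees, then the opening, from 0 (shut) to 1 (fully open). A call has 1 to 10 rows; each row shifts and turns the commanded pose from where the row before left it, along the tool's axes as they then stand; what a row does not reach is not made up. A row lasts 1/10 s, in which the tool goes at most 50 mm and 8.59 degrees, less where a joint would pass 70% of its speed; a pose out of reach is approached as far as the arm can. A call is refused whole if a number of a shift passes 5 or a number of a turn 8.59, either way. A call with a gripper value outside its range is refused whole. The fingers move at their own pace and stop on an object; "force" is the grip in N (left out, the last holds). Time passes only in rows, so rows that do not move let the fingers close. It gives the time, the measured TCP pose, the force and the opening at its end, in the units of the state.
- readout.get_state(): the state, without advancing time (a new reading comes with each control period).
- read_camera(name): name is "scene" or "top" or "wrist"; returns a dict with "frame" (400x640x3 uint8, red, green, blue), "vertical_fov" (degrees; the focal length in pixels is half the picture's height over the tangent of half this angle, whatever the lens; pixels are square), "cx", "cy" (the principal point, pixels), "eye" and "orientation" of the camera in the world. Camera axes: x right, y up, looking along -z (the intrinsics and any distortion apply to the point x, -y, -z); pixel columns grow to the right and rows downward; lengths in m; the calibration is good to about 2 mm. A picture is of the moment at which its call begins. There is no depth.
- sign_off(): hands the job in, once; it reports no verdict.
The state is a dict: "time": time; "qpos": joint angles; "dq": joint speeds; "joint_efforts": joint torques, N m; "eef_pos": TCP position; "tcp_rot": TCP orientation; "contact_force": force on the tool from outside, world axes, zero at the start; "wrist_torque": the same for the moment, N m; "opening": opening from 0.0 (shut) to 1.0 (fully open).
Only numpy, scipy, OpenCV 4.12 (cv2) and the standard library are available. Lean on these libraries where they do the work, as an engineer would, in place of code of your own. Each camera call takes 0.05 s, during which the arm holds its last target. There are 200 camera calls.

TASK

Secure the steel tube rack in its bench clamp. Tighten the three-spoke nut until the cam lever, swung towards closed, first meets firm resistance about half-way through its swing, then close the lever fully, past its dead point, so that it stays shut by itself and grips the rack between the jaws. Neither leave it slack nor overtighten it, do not force the lever or the nut, and leave the rack on its bed and the other things on the bench alone.

Things in the scene. Friction and masses are not known exactly. Their poses are not given: they have to be found in the camera images.
- clamp: Bench clamp fixed to the table: bed 170 (x) x 150 (y) mm, deck top 90 mm up. Origin on the table under its centre; own x roughly away from the robot, own y along its steel skewer, 70 mm up, under the deck. At the +y end the cam lever, whose jaw slides to -y as it closes; at the -y end the nut head. The two jaws grip the rack between them and reach 126 mm above the table.
- lever_pivot (a point): Lever's vertical pivot, clamp's own (0, 108, 70) mm. An 8 mm eccentric: swinging the lever from 0 to value v draws the jaw in by 8 mm x (cos(v - 1.8) + 0.227); dead point at 1.8, where it snaps shut and stays if the clamp grips; if slack it springs open again. Once the rack is pinched the grip grows about 55 N per mm; rightly set, the lever then needs some 4 to 10 N near its tip.
- lever_tip (a point): End of the cam lever, 96 mm from its pivot, at mid-height (70 mm above the table). Flat aluminium bar, 10 mm thick (14 mm over its last 34 mm), 16 to 22 mm tall, free space below except within 25 mm of the pivot, where a bracket 50 mm tall stands; it swings in the horizontal plane.
- lever (a joint): Lever angle, rad: 0 open, 2.0 fully closed. Closes clockwise seen from above: the direction pivot to tip is at (2.12 - value) anticlockwise from the clamp's +x, so open it points to +y leaning to -x, closed it lies along +x beside the jaw. A weak spring (about 1 N at the tip) swings it open when let go.
- nut_axis (a point): On the nut's axis (along the clamp's y), 70 mm above the table, in the middle of its spokes, about 125 mm to -y of the clamp's origin. Three straight steel spokes, 12 mm thick, reach 50 mm from the axis, 120 degrees apart; hub 30 mm thick.
- nut (a joint): Nut angle, rad, growing as it tightens (clockwise seen from its outer end: the top spoke goes to the clamp's +x). At 0 one spoke points straight up; it starts at 0 to 0.8, always too slack. Each rad moves its jaw 1.4 mm to the rack. Stiff: some 11 to 15 N at 38 mm from the axis. The right value differs each time, within 2.3 to 6, and cannot be told from the poses: feel it at the lever.
- rack: Loose stainless rack with capped tubes, 110 (x) x 70 (y) x 66 mm, tubes to 88 mm, 0.6 kg, standing on the clamp's deck between the jaws, with up to 16 mm of slack. Origin under its centre, axes as the clamp's.
- burner: Glass spirit burner with a blue cap, 72 mm wide, 92 mm tall; bystander. Origin under its centre.
- spatula: Steel spatula, 165 x 18 x 5 mm, lying flat; bystander. Origin about its middle.
- marker: Black pen, 120 mm long; bystander.
- reagent: Amber bottle, 72 mm wide, 150 mm tall; bystander.
- beaker: Glass beaker, 72 mm wide, 85 mm tall; bystander.
- slide_box: Carton 80 x 110 x 35 mm; bystander.
- jar: Jar, 60 mm wide, 70 mm tall; bystander.
- nut_head: Nut head, bolted on the bed a little differently each time: foot, screw jaw (90 mm wide; its rubber face is worn by an unknown 0 to 3.5 mm) and nut, on the -y side of the rack. Origin under the middle of the spokes, 14 mm above the table; axes as the clamp's. The nut stays in place as it turns, its jaw slides to +y.
Not all that is in view belongs to the job. What is shaped like the rack but purple is not meant.

How it is judged:
By the outcome, as a careful person would: the job done as asked, in the order asked, and still so for the second after the job is handed in, with the robot touching nothing.
It also fails if it takes over 72 s, if anything falls off the work surface, if the arm or the gripper's body presses on something with over 40 N, if the wrist force passes 120 N, or if a joint passes its speed limit or range.

## Working session

There is one attempt and no reset: what is moved stays moved. The work goes in short steps, Python scripts to look and compute and a tool call to move; the robot and the scene stay as the last step left them, time stands still between calls to the robot, and variables do not carry over. Pictures are saved under pics/ and viewed, about 8 in all and at most 12, crops included, and the job is handed in when it is done.

Besides the shell and the picture viewer there is one more tool, called by a JSON object that holds its "method" and its "body". drive_tool: Moves the arm, as the interface text tells. Its arguments: {"type":"object","properties":{"steps":{"type":"array","items":{"type":"array","items":{"type":"number"}}},"force":{"type":"number"}},"required":["steps"]}

```bash
ls; mkdir -p pics
python3 - <<'E'
from plant import readout, read_camera, ctrl
import cv2
print(readout.get_state(), ctrl.grasp_offset)
for n in ("scene","top","wrist"):
    c=read_camera(n); print(n,{k:v for k,v in c.items() if k!="frame"})
    cv2.imwrite(f"pics/{n}0.png",c["frame"][:,:,::-1])
E
```

```text
pics
{'time': 0.0, 'qpos': array([ 1.12802006e+00,  2.87172050e-01,  1.57819324e+00,  1.62788090e-05,
        1.27861035e+00, -1.49988437e-01]), 'dq': array([-0.00080402,  0.00020943,  0.00035971,  0.00052762,  0.00105901,
        0.00160649]), 'joint_efforts': array([-5.09015408e-04, -4.05998254e+01, -2.92617077e+01, -1.33566555e-04,
        6.03321139e-03, -9.65547258e-06]), 'eef_pos': array([0.19449207, 0.64567737, 0.22993414]), 'tcp_rot': array([ 0.10234418,  0.69979383, -0.10395253,  0.69929116]), 'contact_force': array([-0.40059323, -0.0508808 , -0.40177355]), 'wrist_torque': array([0.03480108, 0.05488343, 0.06093902]), 'opening': 0.9999501747095927} 0.0187
scene {'vertical_fov': 47.34363194144643, 'cx': 320.26069403498764, 'cy': 194.39992464153121, 'eye': array([1.36230847, 0.28734777, 0.92227235]), 'orientation': array([0.21888058, 0.31172542, 0.76782569, 0.51513325])}
top {'vertical_fov': 46.27637124102675, 'cx': 319.3492794101073, 'cy': 192.5059779352751, 'eye': array([ 0.32558558, -0.00691362,  1.37210357]), 'orientation': array([ 0.07056196, -0.06522525, -0.70344764,  0.70422162])}
wrist {'vertical_fov': 70.01271132210363, 'cx': 316.91255642765486, 'cy': 198.77034059689535, 'eye': array([0.12107025, 0.66787611, 0.37314721]), 'orientation': array([-0.12326787, -0.09023788,  0.58940788,  0.79325942])}
```

View pics/top0.png

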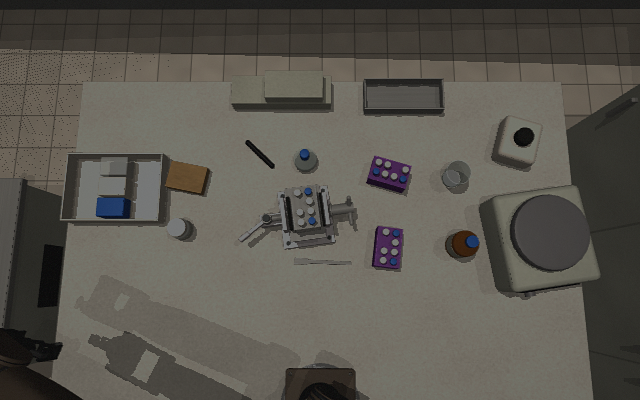

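View pics/scene0.png

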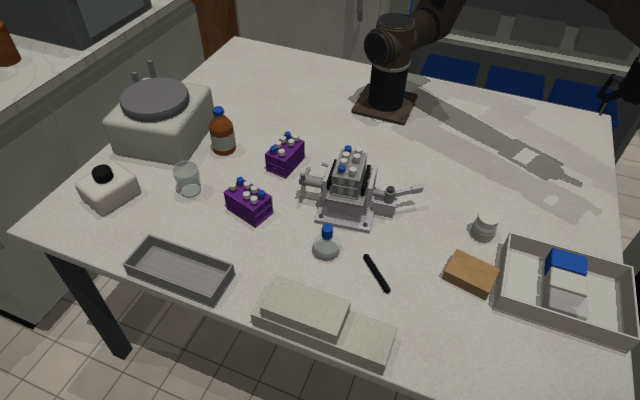

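The top view shows the clamp at about (307,215). The open lever runs from (268,217) to (240,241), and the nut is at about (350,207). I'll crop in on both views.

```bash
cat > h.py <<'E'
import numpy as np, cv2
from scipy.spatial.transform import Rotation as R
from plant import readout, read_camera, ctrl
def f(c): return 200/np.tan(np.radians(c["vertical_fov"]/2))
def cast(c,u,v,z):
    d=R.from_quat(c["orientation"]).apply([(u-c["cx"])/f(c),-(v-c["cy"])/f(c),-1])
    return c["eye"]+d*(z-c["eye"][2])/d[2]
def proj(c,p):
    q=R.from_quat(c["orientation"]).inv().apply(np.asarray(p)-c["eye"])
    return np.array([c["cx"]+f(c)*q[...,0]/-q[...,2], c["cy"]-f(c)*q[...,1]/-q[...,2]]).T
def crop(c,u0,v0,u1,v1,s):
    return cv2.resize(c["frame"][v0:v1,u0:u1,::-1],None,fx=s,fy=s,interpolation=cv2.INTER_CUBIC)
def st():
    s=readout.get_state(); np.set_printoptions(precision=4,suppress=True)
    r=R.from_quat(s["tcp_rot"]); print("t",s["time"],"p",s["eef_pos"],"F",s["contact_force"],"T",s["wrist_torque"],"q",s["qpos"],"op",round(s["opening"],3)); print("axes",r.as_matrix().T); return s,r
E
python3 - <<'E'
from h import *
t=read_camera("top"); s=read_camera("scene")
a=crop(t,230,140,370,275,5.7); cv2.imwrite("pics/tc.png",a[:600,:800])
b=crop(s,285,140,435,250,5.3); cv2.imwrite("pics/sc.png",b[:600,:800])
E
```

```text
(no output)
```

View pics/tc.png

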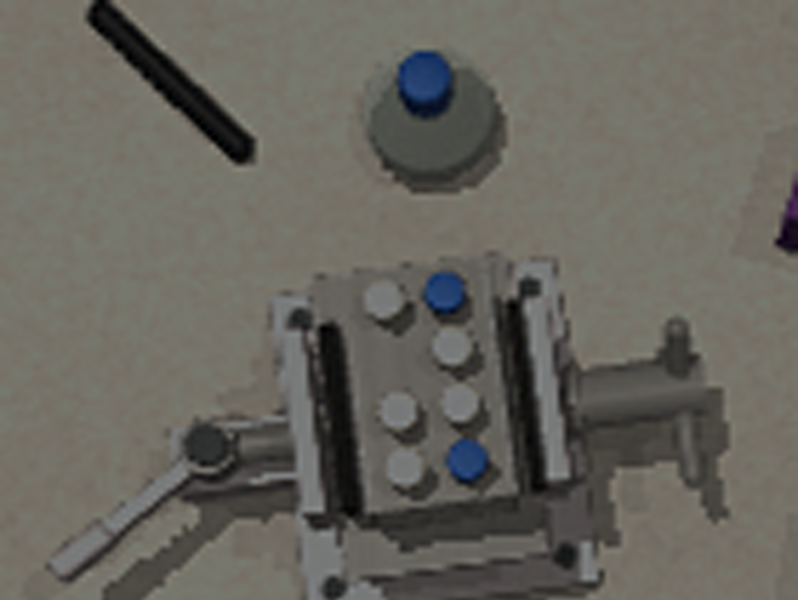

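View pics/sc.png

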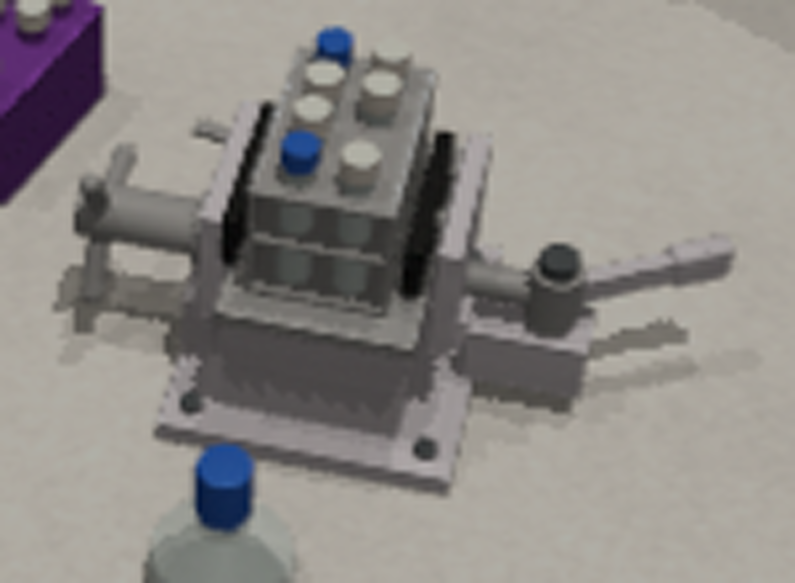

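Run:
```python
from h import *
t=read_camera("top"); s=read_camera("scene")
T=lambda x,y,z: cast(t,230+x/5.7,140+y/5.7,z)
S=lambda x,y,z: cast(s,285+x/5.3,140+y/5.3,z)
np.set_printoptions(precision=4,suppress=True)
B=np.array([T(*p,.016) for p in [(300,318),(530,287),(567,555),(333,587)]]); print(B,B.mean(0))
print("scene bolts",S(190,402,.016),S(425,448,.016))
xa=(B[0]+B[1]-B[2]-B[3])[:2]; ya=(B[0]+B[3]-B[1]-B[2])[:2]
yaw=np.arctan2(xa[1],xa[0]); print("yaw",yaw,np.arctan2(-ya[0],ya[1]))
M=lambda p:(np.array([[np.cos(yaw),np.sin(yaw)],[-np.sin(yaw),np.cos(yaw)]])@(p[:2]-B.mean(0)[:2]))
for z in (.08,.09,.1): print("pivot",z,T(207,447,z),M(T(207,447,z)),S(558,260,z),M(S(558,260,z)))
print("tip",T(60,568,.08),M(T(60,568,.08)),S(732,240,.08), M(S(732,240,.08)))
for n,p in dict(u=(678,330),d=(690,478)).items():
  for z in (.05,.07,.1,.115): print("nut",n,z,M(T(*p,z)))
for n,p in dict(top=(122,158),front=(92,188),down=(85,325)).items():
  for z in (.03,.07,.1,.115): print("nutS",n,z,M(S(*p,z)))
```

```text
[[ 0.5798  0.1119  0.016 ]
 [ 0.5962 -0.0071  0.016 ]
 [ 0.4573 -0.026   0.016 ]
 [ 0.4409  0.0928  0.016 ]] [0.5185 0.0429 0.016 ]
scene bolts [ 0.5975 -0.0043  0.016 ] [0.5809 0.1148 0.016 ]
yaw 0.1357629719924095 0.13694861678399664
pivot 0.08 [0.5036 0.1507 0.08  ] [-0.0002  0.1088] [0.4924 0.15   0.08  ] [-0.0114  0.1096]
pivot 0.09 [0.5022 0.1495 0.09  ] [-0.0017  0.1078] [0.5027 0.1516 0.09  ] [-0.001   0.1098]
pivot 0.1 [0.5009 0.1482 0.1   ] [-0.0032  0.1068] [0.513  0.1532 0.1   ] [0.0095 0.1101]
tip [0.4445 0.2206 0.08  ] [-0.0493  0.1861] [0.4444 0.227  0.08  ] [-0.0485  0.1925]
nut u 0.05 [ 0.0315 -0.13  ]
nut u 0.07 [ 0.028  -0.1284]
nut u 0.1 [ 0.0228 -0.126 ]
nut u 0.115 [ 0.0202 -0.1248]
nut d 0.05 [-0.0435 -0.125 ]
nut d 0.07 [-0.0458 -0.1235]
nut d 0.1 [-0.0493 -0.1212]
nut d 0.115 [-0.051 -0.12 ]
nutS top 0.03 [-0.0811 -0.1346]
nutS top 0.07 [-0.0385 -0.1228]
nutS top 0.1 [-0.0065 -0.114 ]
nutS top 0.115 [ 0.0095 -0.1096]
nutS front 0.03 [-0.0535 -0.1439]
nutS front 0.07 [-0.0121 -0.1317]
nutS front 0.1 [ 0.0189 -0.1226]
nutS front 0.115 [ 0.0344 -0.118 ]
nutS down 0.03 [ 0.0466 -0.1194]
nutS down 0.07 [ 0.0834 -0.1083]
nutS down 0.1 [ 0.1111 -0.1   ]
nutS down 0.115 [ 0.1249 -0.0959]
```

The clamp is at (0.5185, 0.043) with yaw 0.136. The pivot and open tip match the given geometry. The nut axis is at clamp y ≈ -0.124, with a spoke about 0.42 rad past the top. I'll write a planner that turns waypoints into rows, starting with a hover near the nut.

```bash
cat >> h.py <<'E'
import json,sys
C=np.array([.5185,.0429]); YAW=.136
def cw(x,y): c,s=np.cos(YAW),np.sin(YAW); return C+np.array([c*x-s*y,s*x+c*y])
def cl(p): c,s=np.cos(YAW),np.sin(YAW); d=np.asarray(p)[:2]-C; return np.array([c*d[0]+s*d[1],-s*d[0]+c*d[1]])
def cur():
    s=readout.get_state(); z=R.from_quat(s["tcp_rot"]).as_matrix()[:,2]
    return [*s["eef_pos"],np.arctan2(z[1],z[0])]
# waypoints: clamp x,y, world z, heading of tool z in clamp frame, rows; commanded pose kept in cmd.json
def plan(wps,op=0,reset=False):
    p=cur() if reset else json.load(open("cmd.json"))
    rows=[]
    for x,y,z,psi,n in wps:
        g=np.array([*cw(x,y),z,psi+YAW]); p=np.array(p,float)
        n0=n
        for k in range(n):
            t=p+(g-p)/(n0-k)
            d=t-p; c,s=np.cos(p[3]),np.sin(p[3])
            zz=c*d[0]+s*d[1]; yy=-s*d[0]+c*d[1]
            r=[round(-d[2]*100,2),round(yy*100,2),round(zz*100,2),round(-np.degrees(d[3]),2),op]
            assert max(map(abs,r[:3]))<=5 and abs(r[3])<=8.59,r
            rows.append(r)
            dz,dy=r[2]/100,r[1]/100
            p=p+np.array([c*dz-s*dy,s*dz+c*dy,-r[0]/100,-np.radians(r[3])])
    json.dump([float(v) for v in p],open("cmd.json","w"))
    for i in range(0,len(rows),10): print(json.dumps(rows[i:i+10]))
E
python3 - <<'E'
from h import *
plan([(-.03,-.13,.23,0,30)],reset=True)
E
```

```text
[[0.0, -2.05, 1.7, -0.82, 0], [0.0, -2.07, 1.67, -0.82, 0], [0.0, -2.1, 1.64, -0.82, 0], [0.0, -2.12, 1.61, -0.82, 0], [0.0, -2.14, 1.58, -0.82, 0], [0.0, -2.17, 1.55, -0.82, 0], [0.0, -2.19, 1.52, -0.82, 0], [0.0, -2.21, 1.49, -0.82, 0], [0.0, -2.23, 1.46, -0.82, 0], [0.0, -2.25, 1.43, -0.82, 0]]
[[0.01, -2.27, 1.39, -0.82, 0], [0.0, -2.29, 1.36, -0.82, 0], [0.01, -2.31, 1.33, -0.82, 0], [0.0, -2.33, 1.3, -0.82, 0], [0.01, -2.35, 1.26, -0.82, 0], [0.0, -2.37, 1.23, -0.82, 0], [0.01, -2.38, 1.19, -0.82, 0], [0.0, -2.4, 1.16, -0.82, 0], [0.01, -2.42, 1.13, -0.82, 0], [0.0, -2.43, 1.09, -0.82, 0]]
[[0.01, -2.45, 1.05, -0.82, 0], [0.0, -2.46, 1.02, -0.82, 0], [0.01, -2.48, 0.99, -0.82, 0], [0.0, -2.49, 0.95, -0.82, 0], [0.01, -2.5, 0.91, -0.81, 0], [0.0, -2.51, 0.88, -0.82, 0], [0.01, -2.53, 0.84, -0.81, 0], [0.0, -2.54, 0.81, -0.82, 0], [0.01, -2.55, 0.77, -0.81, 0], [0.0, -2.56, 0.73, -0.82, 0]]
```

{"method": "drive_tool", "body": {"steps": [[0,-2.05,1.7,-0.82,0],[0,-2.07,1.67,-0.82,0],[0,-2.1,1.64,-0.82,0],[0,-2.12,1.61,-0.82,0],[0,-2.14,1.58,-0.82,0],[0,-2.17,1.55,-0.82,0],[0,-2.19,1.52,-0.82,0],[0,-2.21,1.49,-0.82,0],[0,-2.23,1.46,-0.82,0],[0,-2.25,1.43,-0.82,0]]}}

```text
time: 1.35
eef_pos: [0.2989, 0.3999, 0.2315]
tcp_rot: [0.053, 0.705, -0.052, 0.705]
contact_force: [-0.1, 0.3, 0.7]
opening: 0.003
```

{"method": "drive_tool", "body": {"steps": [[0,-2.27,1.39,-0.82,0],[0,-2.29,1.36,-0.82,0],[0,-2.31,1.33,-0.82,0],[0,-2.33,1.3,-0.82,0],[0,-2.35,1.26,-0.82,0],[0,-2.37,1.23,-0.82,0],[0,-2.38,1.19,-0.82,0],[0,-2.4,1.16,-0.82,0],[0,-2.42,1.13,-0.82,0],[0,-2.43,1.09,-0.82,0]]}}

```text
time: 2.35
eef_pos: [0.4029, 0.1544, 0.2316]
tcp_rot: [0.002, 0.707, -0.002, 0.707]
contact_force: [0.5, -0.3, 0.8]
opening: -0.0
```

{"method": "drive_tool", "body": {"steps": [[0,-2.45,1.05,-0.82,0],[0,-2.46,1.02,-0.82,0],[0,-2.48,0.99,-0.82,0],[0,-2.49,0.95,-0.82,0],[0,-2.5,0.91,-0.82,0],[0,-2.51,0.88,-0.82,0],[0,-2.53,0.84,-0.82,0],[0,-2.54,0.81,-0.82,0],[0,-2.55,0.77,-0.82,0],[0,-2.56,0.73,-0.82,0]]}}

```text
time: 3.35
eef_pos: [0.5068, -0.0909, 0.2315]
tcp_rot: [-0.048, 0.705, 0.048, 0.706]
contact_force: [-0.3, 0.0, -0.6]
opening: -0.006
```

Run:
```python
from h import *
st(); print(cl(cur()), open("cmd.json").read())
w=read_camera("wrist"); cv2.imwrite("pics/w1.png",w["frame"][:,:,::-1])
for p in [(0,-.124,.07),(.02,-.124,.115),(-.05,-.124,.067),(0,-.124,.12)]: print(p,proj(w,[*cw(*p[:2]),p[2]]))
```

```text
t 3.35 p [ 0.5068 -0.0909  0.2315] F [-0.2524  0.0188 -0.558 ] T [-0.029   0.0342 -0.0171] q [-0.3748 -0.0711  1.9652  0.0001  1.2472 -2.0826] op -0.006
axes [[ 0.0004 -0.0001 -1.    ]
 [-0.1366  0.9906 -0.0001]
 [ 0.9906  0.1366  0.0003]]
[-0.0297 -0.131 ] [0.5063997084464748, -0.08998192459614901, 0.2300059421053621, 0.13601945297165546]
(0, -0.124, 0.07) [323.576  207.2563]
(0.02, -0.124, 0.115) [324.4344 241.0145]
(-0.05, -0.124, 0.067) [323.8695 162.8994]
(0, -0.124, 0.12) [324.7457 224.4488]
```

View pics/w1.png

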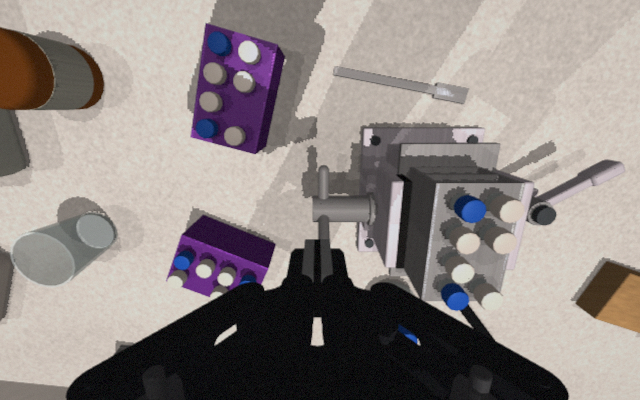

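The wrist view agrees with the model: nut axis at about (323,207) and the -x spoke tip at about (323,165). Next is the first nut stroke, from 0.35 to 2.2 rad.

```bash
cat >> h.py <<'E'
def nutp(th,w=.011,y=-.127):
    if th<=np.pi/2: r=.036+.009*th/(np.pi/2); s=-w
    else: r=.023+.015*(th-np.pi/2)/(2.2-np.pi/2); s=w
    return (r*np.sin(th)-.006*np.cos(th)+s, y, .07+r*np.cos(th)+.006*np.sin(th))
def stroke(a,b,n): return [(*nutp(t),0,1) for t in np.linspace(a,b,n)]
E
python3 - <<'E'
from h import *
x,y,z=nutp(.3)
plan([(x-.008,y,.15,0,4),(x-.008,y,z,0,3)],reset=True)
plan(stroke(.3,2.2,23))
print(nutp(.3),nutp(2.2))
E
```

```text
[[2.04, 0.19, 0.38, -0.01, 0], [2.04, 0.18, 0.38, -0.01, 0], [2.04, 0.18, 0.38, -0.01, 0], [2.05, 0.19, 0.39, -0.01, 0], [1.41, -0.0, -0.0, 0.0, 0], [1.4, -0.0, -0.0, 0.0, 0], [1.41, -0.0, -0.0, 0.0, 0]]
[[-0.0, -0.0, 0.8, 0.0, 0], [0.01, -0.0, 0.34, 0.0, 0], [0.05, -0.0, 0.35, 0.0, 0], [0.08, -0.0, 0.34, 0.0, 0], [0.1, -0.0, 0.34, 0.0, 0], [0.15, -0.0, 0.33, 0.0, 0], [0.17, -0.0, 0.32, 0.0, 0], [0.2, -0.0, 0.3, 0.0, 0], [0.23, -0.0, 0.3, 0.0, 0], [0.26, -0.0, 0.27, 0.0, 0]]
[[0.29, -0.0, 0.25, 0.0, 0], [0.31, -0.0, 0.22, 0.0, 0], [0.33, -0.0, 0.2, 0.0, 0], [0.35, -0.0, 0.18, 0.0, 0], [0.37, -0.0, 0.14, 0.0, 0], [0.34, -0.0, 0.15, 0.0, 0], [0.22, -0.0, 0.24, 0.0, 0], [0.27, -0.0, 0.22, 0.0, 0], [0.3, -0.0, 0.19, 0.0, 0], [0.34, -0.0, 0.16, 0.0, 0]]
[[0.36, -0.0, 0.12, 0.0, 0], [0.39, -0.0, 0.08, 0.0, 0], [0.41, -0.0, 0.04, 0.0, 0]]
(np.float64(-0.0055853296768695535), -0.127, np.float64(0.10780733731374215)) (np.float64(0.045253870048676495), -0.127, np.float64(0.052487935967214405))
```

{"method": "drive_tool", "body": {"steps": [[2.04,0.19,0.38,0,0],[2.04,0.18,0.38,0,0],[2.04,0.18,0.38,0,0],[2.05,0.19,0.39,0,0],[1.41,0,0,0,0],[1.4,0,0,0,0],[1.41,0,0,0,0]]}}

```text
time: 4.1
eef_pos: [0.5208, -0.0805, 0.107]
tcp_rot: [-0.048, 0.705, 0.048, 0.706]
contact_force: [-0.8, 0.4, -0.7]
opening: 0.001
```

{"method": "drive_tool", "body": {"steps": [[0,0,0.8,0,0],[0.01,0,0.34,0,0],[0.05,0,0.35,0,0],[0.08,0,0.34,0,0],[0.1,0,0.34,0,0]]}}

```text
time: 4.6
eef_pos: [0.5421, -0.0778, 0.1058]
tcp_rot: [-0.049, 0.706, 0.048, 0.705]
contact_force: [-8.5, -1.6, 9.6]
opening: -0.001
```

Run:
```python
from h import *
s,r=st(); print(cl(s["eef_pos"]),"cmd",nutp(.3+4*1.9/22))
```

```text
t 4.6 p [ 0.5421 -0.0778  0.1058] F [-8.484  -1.5801  9.6388] T [-0.3535  1.2098 -0.0142] q [-0.3271  0.1489  1.9855 -0.0018  1.0086 -2.0343] op -0.001
axes [[-0.0018 -0.001  -1.    ]
 [-0.1369  0.9906 -0.0007]
 [ 0.9906  0.1369 -0.0019]]
[ 0.007  -0.1228] cmd (np.float64(0.008087943627610315), -0.127, np.float64(0.10532132603217398))
```

Contact is where expected, at about 13 N. I'll continue the stroke and then lift.

{"method": "drive_tool", "body": {"steps": [[0.15,0,0.33,0,0],[0.17,0,0.32,0,0],[0.2,0,0.3,0,0],[0.23,0,0.3,0,0],[0.26,0,0.27,0,0]]}}

```text
time: 5.1
eef_pos: [0.5561, -0.0759, 0.0962]
tcp_rot: [-0.049, 0.707, 0.048, 0.704]
contact_force: [-7.5, -1.8, 8.4]
opening: -0.004
```

{"method": "drive_tool", "body": {"steps": [[0.29,0,0.25,0,0],[0.31,0,0.22,0,0],[0.33,0,0.2,0,0],[0.35,0,0.18,0,0],[0.37,0,0.14,0,0],[0.34,0,0.15,0,0],[0.22,0,0.24,0,0],[0.27,0,0.22,0,0],[0.3,0,0.19,0,0],[0.34,0,0.16,0,0]]}}

```text
time: 6.1
eef_pos: [0.5777, -0.0734, 0.0671]
tcp_rot: [-0.049, 0.705, 0.048, 0.706]
contact_force: [-4.1, 0.2, 12.4]
opening: 0.003
```

{"method": "drive_tool", "body": {"steps": [[0.36,0,0.12,0,0],[0.39,0,0.08,0,0],[0.41,0,0.04,0,0]]}}

```text
time: 6.4
eef_pos: [0.5819, -0.0733, 0.0562]
tcp_rot: [-0.049, 0.703, 0.047, 0.707]
contact_force: [-2.1, 0.2, 12.1]
opening: -0.002
```

Run:
```python
from h import *
s,r=st(); print(cl(s["eef_pos"]),"cmd",nutp(2.2))
c=read_camera("scene"); cv2.imwrite("pics/s2.png",crop(c,285,120,435,230,5.3))
# lever approach
def lev(v,z=.064,r=.080,off=.018):
    ph=2.12-v; d=np.array([np.cos(ph),np.sin(ph)]); n=np.array([-d[1],d[0]])
    p=np.array([0,.108])+r*d+off*n; return (*p,z,ph-np.pi/2)
a=lev(-.35)
plan([(.05,-.127,.13,0,3),(.03,-.11,.24,0,4),(*a[:2],.24,a[3],16),(*a[:2],.064,a[3],6)],reset=True)
```

```text
t 6.4 p [ 0.5819 -0.0733  0.0562] F [-2.0831  0.2065 12.096 ] T [-0.033   0.5511  0.0419] q [-0.2981  0.2964  1.9146 -0.0004  0.9245 -2.0054] op -0.002
axes [[ 0.0057 -0.0021 -1.    ]
 [-0.1364  0.9907 -0.0029]
 [ 0.9906  0.1364  0.0054]]
[ 0.047  -0.1237] cmd (np.float64(0.045253870048676495), -0.127, np.float64(0.052487935967214405))
[[-2.48, -0.11, 0.09, 0.01, 0], [-2.48, -0.11, 0.09, 0.01, 0], [-2.49, -0.11, 0.1, 0.01, 0], [-2.75, 0.43, -0.5, 0.0, 0], [-2.75, 0.42, -0.5, 0.0, 0], [-2.75, 0.43, -0.5, 0.0, 0], [-2.75, 0.42, -0.5, 0.0, 0], [0.0, 1.59, -0.65, -3.22, 0], [0.0, 1.62, -0.56, -3.22, 0], [0.0, 1.65, -0.47, -3.22, 0]]
[[0.0, 1.67, -0.37, -3.22, 0], [0.0, 1.69, -0.28, -3.22, 0], [0.0, 1.7, -0.18, -3.22, 0], [0.0, 1.71, -0.09, -3.22, 0], [0.0, 1.71, 0.01, -3.22, 0], [0.0, 1.71, 0.1, -3.22, 0], [0.0, 1.7, 0.2, -3.22, 0], [0.0, 1.69, 0.3, -3.22, 0], [0.0, 1.67, 0.39, -3.22, 0], [0.0, 1.64, 0.48, -3.22, 0]]
[[0.0, 1.62, 0.58, -3.22, 0], [0.0, 1.58, 0.66, -3.22, 0], [0.0, 1.54, 0.76, -3.22, 0], [2.93, -0.0, -0.0, 0.0, 0], [2.93, -0.0, -0.0, 0.0, 0], [2.94, -0.0, -0.0, 0.0, 0], [2.93, -0.0, -0.0, 0.0, 0], [2.94, -0.0, -0.0, 0.0, 0], [2.93, -0.0, -0.0, 0.0, 0]]
```

{"method": "drive_tool", "body": {"steps": [[-2.48,-0.11,0.09,0,0],[-2.48,-0.11,0.09,0,0],[-2.49,-0.11,0.1,0,0],[-2.75,0.43,-0.5,0,0],[-2.75,0.42,-0.5,0,0],[-2.75,0.43,-0.5,0,0],[-2.75,0.42,-0.5,0,0],[0,1.59,-0.65,-3.22,0],[0,1.62,-0.56,-3.22,0],[0,1.65,-0.47,-3.22,0]]}}

```text
time: 7.45
eef_pos: [0.5341, -0.0162, 0.2373]
tcp_rot: [-0.108, 0.698, 0.108, 0.699]
contact_force: [1.0, 0.2, 0.2]
opening: -0.0
```

{"method": "drive_tool", "body": {"steps": [[0,1.67,-0.37,-3.22,0],[0,1.69,-0.28,-3.22,0],[0,1.7,-0.18,-3.22,0],[0,1.71,-0.09,-3.22,0],[0,1.71,0.01,-3.22,0],[0,1.71,0.1,-3.22,0],[0,1.7,0.2,-3.22,0],[0,1.69,0.3,-3.22,0],[0,1.67,0.39,-3.22,0],[0,1.64,0.48,-3.22,0]]}}

```text
time: 8.45
eef_pos: [0.4476, 0.1327, 0.2367]
tcp_rot: [-0.299, 0.641, 0.299, 0.641]
contact_force: [-0.1, -0.3, -0.4]
opening: -0.001
```

{"method": "drive_tool", "body": {"steps": [[0,1.62,0.58,-3.22,0],[0,1.58,0.66,-3.22,0],[0,1.54,0.76,-3.22,0],[2.93,0,0,0,0],[2.93,0,0,0,0],[2.94,0,0,0,0],[2.93,0,0,0,0],[2.94,0,0,0,0],[2.93,0,0,0,0]]}}

```text
time: 9.35
eef_pos: [0.4222, 0.1767, 0.0598]
tcp_rot: [-0.351, 0.614, 0.351, 0.614]
contact_force: [0.2, -0.0, 0.3]
opening: -0.001
```

```bash
cat >> h.py <<'E'
def lev(v,z=.064,r=.080,off=.018):
    ph=2.12-v; d=np.array([np.cos(ph),np.sin(ph)]); n=np.array([-d[1],d[0]])
    p=np.array([0,.108])+r*d+off*n; return (*p,z,ph-np.pi/2)
def lstat():
    s=readout.get_state(); p=cl(s["eef_pos"])-[0,.108]
    # lever angle if face touches: point p lies 18 mm (ccw) off lever line
    ph=np.arctan2(p[1],p[0])-np.arcsin(.018/np.hypot(*p)); n=np.array([-np.sin(ph),np.cos(ph)])
    F=s["contact_force"]; c,q=np.cos(YAW),np.sin(YAW); f=np.array([c*F[0]+q*F[1],-q*F[0]+c*F[1]])
    print("t %.2f v %.3f Fn %.2f Ft %.2f r %.3f z %.4f"%(s["time"],2.12-ph,f@n,f@[np.cos(ph),np.sin(ph)],np.hypot(*p),s["eef_pos"][2]))
E
python3 - <<'E'
from h import *
st();lstat()
plan([(*lev(v),1) for v in np.linspace(-.2,1.0,13)])
plan([(*lev(v),1) for v in np.arange(1.08,1.61,.08)])
E
```

```text
t 9.35 p [0.4222 0.1767 0.0598] F [ 0.2415 -0.0068  0.3106] T [ 0.0048 -0.0457 -0.0137] q [ 0.174   0.028   2.2184  0.      0.8945 -2.4349] op -0.001
axes [[ 0.0007  0.0002 -1.    ]
 [-0.8614  0.5078 -0.0005]
 [ 0.5078  0.8614  0.0005]]
t 9.35 v -0.357 Fn -0.12 Ft -0.21 r 0.086 z 0.0598Traceback (most recent call last):
  File "<stdin>", line 3, in <module>
  File "h.py", line 35, in plan
    assert max(map(abs,r[:3]))<=5 and abs(r[3])<=8.59,r
           ^^^^^^^^^^^^^^^^^^^^^^^^^^^^^^^^^^^^^^^^^^
AssertionError: [np.float64(0.0), np.float64(0.18), np.float64(1.21), np.float64(8.6), 0]
```

View pics/s2.png

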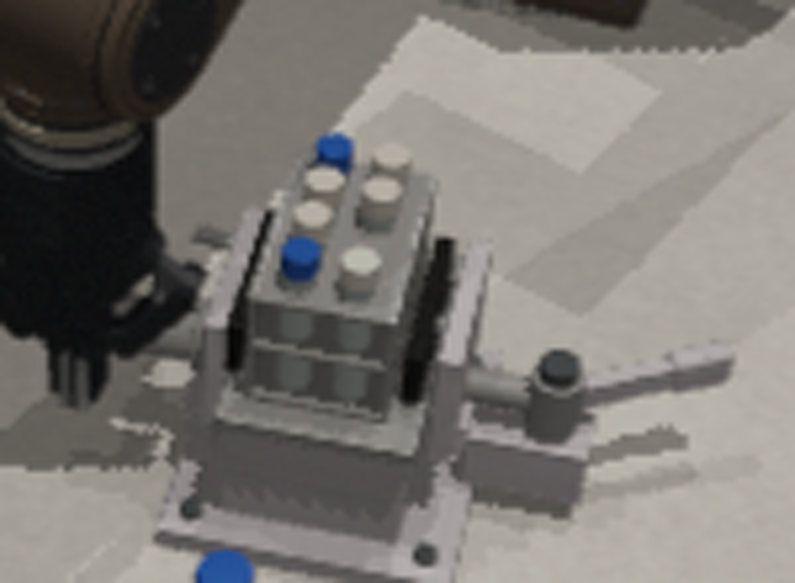

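Run:
```python
from h import *
plan([(*lev(v),1) for v in np.linspace(-.24,.96,11)],reset=True)
plan([(*lev(v),1) for v in np.arange(1.04,1.61,.08)])
```

```text
[[-0.42, -0.24, 0.95, 6.47, 0], [-0.0, 0.16, 0.97, 6.87, 0], [-0.0, 0.16, 0.97, 6.88, 0], [-0.0, 0.15, 0.97, 6.88, 0], [-0.0, 0.16, 0.97, 6.87, 0], [-0.0, 0.16, 0.97, 6.88, 0], [-0.0, 0.16, 0.97, 6.87, 0], [-0.0, 0.16, 0.98, 6.88, 0], [-0.0, 0.16, 0.97, 6.87, 0], [-0.0, 0.15, 0.97, 6.88, 0]]
[[-0.0, 0.16, 0.97, 6.87, 0]]
[[-0.0, 0.12, 0.64, 4.59, 0], [-0.0, 0.12, 0.65, 4.58, 0], [-0.0, 0.12, 0.64, 4.59, 0], [-0.0, 0.11, 0.65, 4.58, 0], [-0.0, 0.12, 0.64, 4.58, 0], [-0.0, 0.12, 0.65, 4.59, 0], [-0.0, 0.12, 0.64, 4.58, 0], [-0.0, 0.12, 0.65, 4.58, 0]]
```

{"method": "drive_tool", "body": {"steps": [[-0.42,-0.24,0.95,6.47,0],[0,0.16,0.97,6.87,0],[0,0.16,0.97,6.87,0],[0,0.16,0.97,6.87,0],[0,0.16,0.97,6.87,0],[0,0.16,0.97,6.87,0],[0,0.16,0.97,6.87,0]]}}

```text
time: 10.05
eef_pos: [0.4695, 0.2248, 0.0646]
tcp_rot: [-0.071, 0.704, 0.071, 0.703]
contact_force: [-1.5, -0.3, -0.2]
opening: 0.003
```

```bash
python3 -c "
from h import *
lstat()"
```

```text
t 10.05 v 0.476 Fn 1.52 Ft 0.05 r 0.082 z 0.0646
```

{"method": "drive_tool", "body": {"steps": [[0,0.16,0.97,6.88,0],[0,0.16,0.97,6.87,0],[0,0.16,0.97,6.88,0],[0,0.16,0.97,6.88,0]]}}

```text
time: 10.45
eef_pos: [0.5078, 0.2323, 0.0646]
tcp_rot: [0.098, 0.701, -0.098, 0.7]
contact_force: [-1.7, 0.5, 0.3]
opening: -0.002
```

```bash
python3 -c "
from h import *
lstat()"
```

```text
t 10.45 v 0.953 Fn 1.73 Ft 0.07 r 0.082 z 0.0646
```

{"method": "drive_tool", "body": {"steps": [[0,0.12,0.64,4.59,0],[0,0.12,0.65,4.58,0],[0,0.12,0.64,4.59,0],[0,0.11,0.65,4.58,0]]}}

```text
time: 10.85
eef_pos: [0.5335, 0.2267, 0.0647]
tcp_rot: [0.208, 0.676, -0.208, 0.675]
contact_force: [-1.8, 1.3, -0.9]
opening: 0.002
```

```bash
python3 -c "
from h import *
lstat()"
```

```text
t 10.85 v 1.274 Fn 2.24 Ft 0.09 r 0.082 z 0.0647
```

{"method": "drive_tool", "body": {"steps": [[0,0.12,0.64,4.58,0],[0,0.12,0.65,4.59,0]]}}

```text
time: 11.05
eef_pos: [0.5453, 0.221, 0.0647]
tcp_rot: [0.262, 0.657, -0.261, 0.657]
contact_force: [-0.5, 1.1, 0.4]
opening: -0.0
```

```bash
python3 -c "
from h import *
lstat()"
```

```text
t 11.05 v 1.434 Fn 1.17 Ft 0.46 r 0.082 z 0.0647
```

{"method": "drive_tool", "body": {"steps": [[0,0.12,0.64,4.58,0],[0,0.12,0.65,4.58,0]]}}

```text
time: 11.25
eef_pos: [0.556, 0.2135, 0.0647]
tcp_rot: [0.314, 0.634, -0.313, 0.633]
contact_force: [-0.8, 1.3, 0.2]
opening: 0.004
```

```bash
python3 -c "
from h import *
lstat(); st()
t=read_camera('top'); s=read_camera('scene')
a=crop(t,245,170,365,275,3.3); b=crop(s,290,130,430,245,3)
m=np.zeros((max(a.shape[0],b.shape[0]),a.shape[1]+b.shape[1],3),np.uint8); m[:a.shape[0],:a.shape[1]]=a; m[:b.shape[0],a.shape[1]:]=b
cv2.imwrite('pics/l1.png',m[:,:800])"
```

```text
t 11.25 v 1.592 Fn 1.56 Ft 0.20 r 0.082 z 0.0647
t 11.25 p [0.556  0.2135 0.0647] F [-0.8013  1.3497  0.2082] T [ 0.3018  0.1482 -0.0345] q [ 0.1959  0.3043  1.8855  0.0017  0.9523 -0.458 ] op 0.004
axes [[-0.0008  0.0012 -1.    ]
 [ 0.7944  0.6075  0.0001]
 [ 0.6075 -0.7944 -0.0014]]
```

View pics/l1.png

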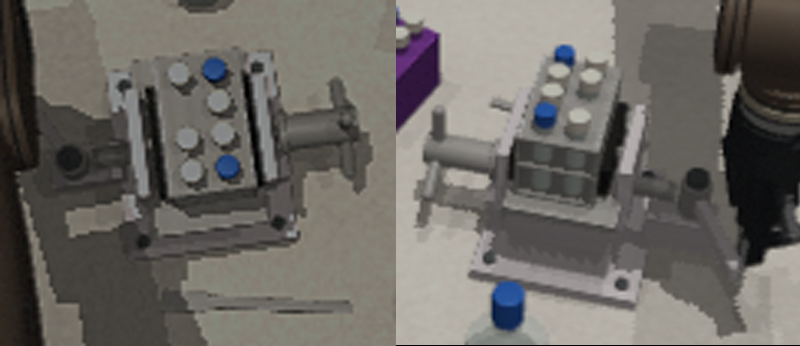

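There is no resistance up to v≈1.6, only the spring at about 1.5 N, so the nut (now ≈2.1) needs at least 1.6 rad more. I'll guide the lever back open and do a second stroke to about 3.75.

Run:
```python
from h import *
b=lev(.2); x,y,z=nutp(-.1)
plan([(*lev(v),1) for v in np.linspace(1.47,.2,10)],reset=True)
print()
plan([(*lev(-.1)[:3],b[3],2),(*lev(-.1)[:2],.24,b[3],7),(0,0,.24,b[3],7),(x-.01,y,.24,0,7)])
print()
plan([(x-.01,y,z,0,6)])
print()
plan([(x,y,z,0,1)]+stroke(0,1.65,18))
```

```text
[[0.08, -0.32, -1.03, -7.49, 0], [-0.0, -0.34, -1.11, -8.09, 0], [-0.0, -0.33, -1.11, -8.08, 0], [-0.0, -0.33, -1.1, -8.09, 0], [-0.0, -0.33, -1.11, -8.08, 0], [-0.0, -0.34, -1.11, -8.09, 0], [-0.0, -0.33, -1.11, -8.08, 0], [-0.0, -0.33, -1.1, -8.09, 0], [-0.0, -0.33, -1.11, -8.08, 0], [-0.0, -0.34, -1.11, -8.09, 0]]

[[-0.0, -0.44, -1.14, 0.0, 0], [-0.0, -0.45, -1.14, 0.0, 0], [-2.51, 0.0, -0.0, 0.0, 0], [-2.52, 0.0, -0.0, 0.0, 0], [-2.51, 0.0, -0.0, 0.0, 0], [-2.52, 0.0, -0.0, 0.0, 0], [-2.51, 0.0, -0.0, 0.0, 0], [-2.52, 0.0, -0.0, 0.0, 0], [-2.51, 0.0, -0.0, 0.0, 0], [-0.0, -2.46, 0.06, 0.0, 0]]
[[-0.0, -2.47, 0.05, 0.0, 0], [-0.0, -2.46, 0.06, 0.0, 0], [-0.0, -2.47, 0.05, 0.0, 0], [-0.0, -2.46, 0.06, 0.0, 0], [-0.0, -2.47, 0.05, 0.0, 0], [-0.0, -2.46, 0.06, 0.0, 0], [-0.0, -1.56, -1.03, 2.86, 0], [-0.0, -1.61, -0.95, 2.86, 0], [-0.0, -1.65, -0.87, 2.86, 0], [-0.0, -1.69, -0.79, 2.86, 0]]
[[-0.0, -1.73, -0.7, 2.86, 0], [-0.0, -1.76, -0.62, 2.86, 0], [-0.0, -1.79, -0.52, 2.85, 0]]

[[2.26, -0.0, -0.0, 0.0, 0], [2.25, -0.0, -0.0, 0.0, 0], [2.26, -0.0, -0.0, 0.0, 0], [2.25, -0.0, -0.0, 0.0, 0], [2.26, -0.0, -0.0, 0.0, 0], [2.25, -0.0, -0.0, 0.0, 0]]

[[0.0, -0.0, 1.0, 0.0, 0], [-0.13, -0.0, 0.35, 0.0, 0], [-0.1, -0.0, 0.35, 0.0, 0], [-0.06, -0.0, 0.37, 0.0, 0], [-0.02, -0.0, 0.38, 0.0, 0], [0.01, -0.0, 0.39, 0.0, 0], [0.06, -0.0, 0.38, 0.0, 0], [0.09, -0.0, 0.39, 0.0, 0], [0.14, -0.0, 0.38, 0.0, 0], [0.17, -0.0, 0.36, 0.0, 0]]
[[0.22, -0.0, 0.35, 0.0, 0], [0.25, -0.0, 0.34, 0.0, 0], [0.28, -0.0, 0.31, 0.0, 0], [0.32, -0.0, 0.28, 0.0, 0], [0.35, -0.0, 0.25, 0.0, 0], [0.38, -0.0, 0.22, 0.0, 0], [0.4, -0.0, 0.18, 0.0, 0], [0.43, -0.0, 0.14, 0.0, 0], [0.28, -0.0, 0.25, 0.0, 0]]
```

{"method": "drive_tool", "body": {"steps": [[0,-0.32,-1.03,-7.49,0],[0,-0.34,-1.11,-8.09,0],[0,-0.33,-1.11,-8.08,0],[0,-0.33,-1.1,-8.09,0],[0,-0.33,-1.11,-8.08,0],[0,-0.34,-1.11,-8.09,0],[0,-0.33,-1.11,-8.08,0],[0,-0.33,-1.1,-8.09,0],[0,-0.33,-1.11,-8.08,0],[0,-0.34,-1.11,-8.09,0]]}}

```text
time: 12.35
eef_pos: [0.4498, 0.2119, 0.0649]
tcp_rot: [-0.173, 0.686, 0.173, 0.686]
contact_force: [-0.3, -1.0, 0.3]
opening: -0.004
```

{"method": "drive_tool", "body": {"steps": [[0,-0.44,-1.14,0,0],[0,-0.45,-1.14,0,0],[-2.51,0,0,0,0],[-2.52,0,0,0,0],[-2.51,0,0,0,0],[-2.52,0,0,0,0],[-2.51,0,0,0,0],[-2.52,0,0,0,0],[-2.51,0,0,0,0],[0,-2.46,0.06,0,0]]}}

```text
time: 13.35
eef_pos: [0.4479, 0.1728, 0.2454]
tcp_rot: [-0.17, 0.683, 0.17, 0.689]
contact_force: [0.8, -0.3, 0.0]
opening: 0.001
```

{"method": "drive_tool", "body": {"steps": [[0,-2.47,0.05,0,0],[0,-2.46,0.06,0,0],[0,-2.47,0.05,0,0],[0,-2.46,0.06,0,0],[0,-2.47,0.05,0,0],[0,-2.46,0.06,0,0],[0,-1.56,-1.03,2.86,0],[0,-1.61,-0.95,2.86,0],[0,-1.65,-0.87,2.86,0],[0,-1.69,-0.79,2.86,0]]}}

```text
time: 14.35
eef_pos: [0.5103, -0.0331, 0.2407]
tcp_rot: [-0.099, 0.7, 0.099, 0.7]
contact_force: [-0.2, -0.7, -0.3]
opening: 0.001
```

{"method": "drive_tool", "body": {"steps": [[0,-1.73,-0.7,2.86,0],[0,-1.76,-0.62,2.86,0],[0,-1.79,-0.52,2.85,0],[0,0,0,0,0]]}}

```text
time: 14.75
eef_pos: [0.5047, -0.0895, 0.2408]
tcp_rot: [-0.046, 0.706, 0.046, 0.706]
contact_force: [-0.8, 0.2, -0.9]
opening: 0.001
```

Run:
```python
from h import *
st(); print(cl(cur())); x,y,z=nutp(-.1); print(x-.01,y,.24)
w=read_camera("wrist"); cv2.imwrite("pics/w2.png",crop(w,240,120,440,280,4))
for th in (0,2.094,-2.094):
  for o in (0,.1): a=th+o; print(th+o,proj(w,[*cw(.05*np.sin(a),-.124),.07+.05*np.cos(a)])-[240,120])
```

```text
t 14.75 p [ 0.5047 -0.0895  0.2408] F [-0.7971  0.2484 -0.8583] T [ 0.0441 -0.0231  0.0122] q [-0.3734 -0.0844  1.9603 -0.0007  1.2655 -2.0746] op 0.001
axes [[-0.0001 -0.0007 -1.    ]
 [-0.1302  0.9915 -0.0006]
 [ 0.9915  0.1302 -0.0002]]
[-0.0317 -0.1294]
-0.030506827656671627 -0.127 0.24
0 [ 83.088 102.641]
0.1 [ 83.0792 107.1696]
2.094 [ 81.8789 111.5889]
2.194 [ 81.8251 108.3513]
-2.094 [81.8402 45.2952]
-1.9939999999999998 [81.9002 44.1077]
```

View pics/w2.png

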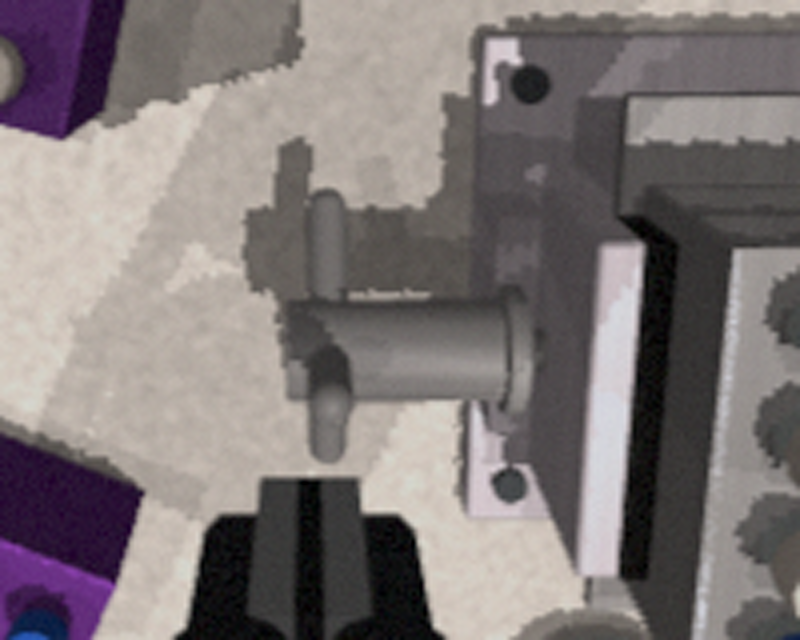

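The upright spoke tip is at crop (331,405), which gives θ≈0 and a nut angle of about 2.09, as computed. Second stroke now.

{"method": "drive_tool", "body": {"steps": [[2.26,0,0,0,0],[2.25,0,0,0,0],[2.26,0,0,0,0],[2.25,0,0,0,0],[2.26,0,0,0,0],[2.25,0,0,0,0]]}}

```text
time: 15.4
eef_pos: [0.5051, -0.0868, 0.1047]
tcp_rot: [-0.048, 0.705, 0.048, 0.706]
contact_force: [-0.0, -0.3, 0.0]
opening: -0.004
```

{"method": "drive_tool", "body": {"steps": [[0,0,1.0,0,0],[-0.13,0,0.35,0,0],[-0.1,0,0.35,0,0],[-0.06,0,0.37,0,0],[-0.02,0,0.38,0,0],[0.01,0,0.39,0,0],[0.06,0,0.38,0,0],[0.09,0,0.39,0,0],[0.14,0,0.38,0,0],[0.17,0,0.36,0,0]]}}

```text
time: 16.4
eef_pos: [0.5446, -0.0817, 0.1037]
tcp_rot: [-0.048, 0.71, 0.049, 0.701]
contact_force: [-11.8, -1.8, 1.8]
opening: 0.003
```

{"method": "drive_tool", "body": {"steps": [[0.22,0,0.35,0,0],[0.25,0,0.34,0,0],[0.28,0,0.31,0,0],[0.32,0,0.28,0,0],[0.35,0,0.25,0,0],[0.38,0,0.22,0,0],[0.4,0,0.18,0,0],[0.43,0,0.14,0,0],[0.28,0,0.25,0,0],[0,0,0,0,0]]}}

```text
time: 17.4
eef_pos: [0.5723, -0.0789, 0.078]
tcp_rot: [-0.048, 0.705, 0.048, 0.705]
contact_force: [-3.6, -0.3, 4.2]
opening: -0.0
```

```bash
cat >> h.py <<'E'
def nutang(w=.011):
    s=readout.get_state(); p=cl(s["eef_pos"]); h=s["eef_pos"][2]-.07
    for c in (w,-w):   # right corner if theta<90, left if >90
        x=p[0]+c; th=np.arctan2(x,h)+np.arcsin(.006/np.hypot(x,h)); print("spoke th by corner",c,round(th,3))
    print(p,s["eef_pos"][2],s["contact_force"],s["time"])
E
python3 - <<'E'
from h import *
nutang(); print("cmd",nutp(1.65))
E
```

```text
spoke th by corner 0.011 1.53
spoke th by corner -0.011 1.495
[ 0.03675169 -0.12801024] 0.07796280966977889 [-3.58357224 -0.33825218  4.15620701] 17.4
cmd (np.float64(0.03628489000379158), -0.127, np.float64(0.07401201458107365))
```

{"method": "drive_tool", "body": {"steps": [[0.25,0,0.1,0,0],[0.25,0,0.1,0,0],[0,0,0,0,0]]}}

```text
time: 17.7
eef_pos: [0.5741, -0.0788, 0.0737]
tcp_rot: [-0.049, 0.706, 0.048, 0.705]
contact_force: [-7.6, -0.4, 10.3]
opening: -0.0
```

Run:
```python
from h import *
nutang()
a=lev(-.3)
plan([(.04,-.127,.13,0,2),(.03,-.11,.24,0,4),(*a[:2],.24,a[3],14),(*a[:2],.064,a[3],6)],reset=True)
```

```text
spoke th by corner 0.011 1.617
spoke th by corner -0.011 1.655
[ 0.03856663 -0.12814555] 0.07370731088017551 [-7.63264624 -0.36394418 10.34268413] 17.7
[[-2.81, 0.06, 0.07, 0.0, 0], [-2.82, 0.05, 0.07, 0.01, 0], [-2.75, 0.43, -0.25, -0.0, 0], [-2.75, 0.42, -0.25, -0.0, 0], [-2.75, 0.43, -0.25, -0.0, 0], [-2.75, 0.42, -0.25, -0.0, 0], [0.0, 1.84, -0.73, -3.48, 0], [0.0, 1.88, -0.61, -3.48, 0], [0.0, 1.91, -0.5, -3.47, 0], [0.0, 1.94, -0.38, -3.48, 0]]
[[0.0, 1.96, -0.27, -3.47, 0], [0.0, 1.97, -0.15, -3.48, 0], [0.0, 1.98, -0.03, -3.47, 0], [0.0, 1.97, 0.1, -3.48, 0], [0.0, 1.97, 0.21, -3.47, 0], [0.0, 1.95, 0.33, -3.48, 0], [0.0, 1.92, 0.45, -3.47, 0], [0.0, 1.9, 0.57, -3.48, 0], [0.0, 1.86, 0.68, -3.47, 0], [0.0, 1.81, 0.79, -3.48, 0]]
[[2.93, -0.0, 0.0, 0.0, 0], [2.93, -0.0, 0.0, 0.0, 0], [2.94, -0.0, 0.0, 0.0, 0], [2.93, -0.0, 0.0, 0.0, 0], [2.94, -0.0, 0.0, 0.0, 0], [2.93, -0.0, 0.0, 0.0, 0]]
```

{"method": "drive_tool", "body": {"steps": [[-2.81,0.06,0.07,0,0],[-2.82,0.05,0.07,0,0],[-2.75,0.43,-0.25,0,0],[-2.75,0.42,-0.25,0,0],[-2.75,0.43,-0.25,0,0],[-2.75,0.42,-0.25,0,0],[0,1.84,-0.73,-3.48,0],[0,1.88,-0.61,-3.48,0],[0,1.91,-0.5,-3.47,0],[0,1.94,-0.38,-3.48,0]]}}

```text
time: 18.7
eef_pos: [0.5245, 0.0081, 0.2389]
tcp_rot: [-0.134, 0.693, 0.133, 0.696]
contact_force: [1.1, 0.7, 0.2]
opening: 0.001
```

{"method": "drive_tool", "body": {"steps": [[0,1.96,-0.27,-3.47,0],[0,1.97,-0.15,-3.48,0],[0,1.98,-0.03,-3.47,0],[0,1.97,0.1,-3.48,0],[0,1.97,0.21,-3.47,0],[0,1.95,0.33,-3.48,0],[0,1.92,0.45,-3.47,0],[0,1.9,0.57,-3.48,0],[0,1.86,0.68,-3.47,0],[0,1.81,0.79,-3.48,0]]}}

```text
time: 19.7
eef_pos: [0.4273, 0.1809, 0.2388]
tcp_rot: [-0.335, 0.621, 0.335, 0.624]
contact_force: [0.2, 0.6, 0.9]
opening: 0.003
```

{"method": "drive_tool", "body": {"steps": [[2.93,0,0,0,0],[2.93,0,0,0,0],[2.94,0,0,0,0],[2.93,0,0,0,0],[2.94,0,0,0,0],[2.6,0,0,0,0]]}}

```text
time: 20.3
eef_pos: [0.4283, 0.1804, 0.0644]
tcp_rot: [-0.335, 0.622, 0.334, 0.625]
contact_force: [-0.0, 0.1, 0.1]
opening: 0.004
```

Run:
```python
from h import *
lstat(); print(cur()[3]-YAW, lev(-.3)[3])
plan([(*lev(v),1) for v in np.linspace(-.2,.76,9)],reset=True)
```

```text
t 20.30 v -0.279 Fn -0.06 Ft 0.09 r 0.081 z 0.0644
0.8484940645337439 0.8492036732051034
[[0.04, 0.16, 0.64, 5.69, 0], [-0.0, 0.16, 0.97, 6.87, 0], [-0.0, 0.16, 0.97, 6.88, 0], [-0.0, 0.16, 0.98, 6.88, 0], [-0.0, 0.16, 0.97, 6.87, 0], [-0.0, 0.15, 0.97, 6.88, 0], [-0.0, 0.16, 0.97, 6.87, 0], [-0.0, 0.16, 0.97, 6.88, 0], [-0.0, 0.16, 0.97, 6.87, 0]]
```

{"method": "drive_tool", "body": {"steps": [[0,0.16,0.64,5.69,0],[0,0.16,0.97,6.87,0],[0,0.16,0.97,6.87,0],[0,0.16,0.97,6.88,0],[0,0.16,0.97,6.87,0],[0,0.16,0.97,6.88,0],[0,0.16,0.97,6.87,0],[0,0.16,0.97,6.88,0],[0,0.16,0.97,6.87,0]]}}

```text
time: 21.2
eef_pos: [0.4917, 0.2316, 0.0654]
tcp_rot: [0.029, 0.706, -0.028, 0.707]
contact_force: [-0.6, -0.5, -0.5]
opening: -0.002
```

```bash
python3 -c "
from h import *
lstat()"
```

```text
t 21.20 v 0.757 Fn 0.58 Ft -0.55 r 0.083 z 0.0654
```

{"method": "drive_tool", "body": {"steps": [[0,0.12,0.64,4.58,0],[0,0.12,0.65,4.59,0],[0,0.12,0.64,4.58,0]]}}

```text
time: 21.5
eef_pos: [0.5109, 0.2324, 0.0655]
tcp_rot: [0.113, 0.698, -0.111, 0.699]
contact_force: [-2.9, 3.0, 0.9]
opening: -0.002
```

```bash
python3 -c "
from h import *
lstat()"
```

```text
t 21.50 v 0.989 Fn 3.67 Ft 2.03 r 0.083 z 0.0655
```

{"method": "drive_tool", "body": {"steps": [[0,0.12,0.64,4.58,0],[0,0.12,0.65,4.59,0]]}}

```text
time: 21.7
eef_pos: [0.523, 0.2307, 0.0655]
tcp_rot: [0.169, 0.687, -0.167, 0.687]
contact_force: [-3.8, 4.9, 3.1]
opening: 0.004
```

```bash
python3 -c "
from h import *
lstat()"
```

```text
t 21.70 v 1.136 Fn 5.54 Ft 2.76 r 0.083 z 0.0655
```

{"method": "drive_tool", "body": {"steps": [[0,0.12,0.64,4.58,0],[0,0.12,0.65,4.59,0]]}}

```text
time: 21.9
eef_pos: [0.5353, 0.227, 0.0656]
tcp_rot: [0.223, 0.672, -0.221, 0.671]
contact_force: [-4.9, 5.1, 3.1]
opening: -0.002
```

```bash
python3 -c "
from h import *
lstat()"
```

```text
t 21.90 v 1.291 Fn 6.92 Ft 1.40 r 0.083 z 0.0656
```

{"method": "drive_tool", "body": {"steps": [[0,0.12,0.64,4.58,0],[0,0.12,0.65,4.59,0]]}}

```text
time: 22.1
eef_pos: [0.5472, 0.2209, 0.0656]
tcp_rot: [0.276, 0.652, -0.273, 0.651]
contact_force: [-4.1, 5.2, 0.6]
opening: -0.003
```

```bash
python3 -c "
from h import *
lstat()"
```

```text
t 22.10 v 1.451 Fn 6.52 Ft 0.92 r 0.083 z 0.0656
```

{"method": "drive_tool", "body": {"steps": [[0,0.06,0.32,2.29,0],[0,0,0,0,0]]}}

```text
time: 22.3
eef_pos: [0.5506, 0.2186, 0.0656]
tcp_rot: [0.289, 0.646, -0.285, 0.647]
contact_force: [-1.0, 4.9, -0.3]
opening: 0.002
```

```bash
python3 -c "
from h import *
lstat(); lstat()
plan([(*lev(v),1) for v in np.linspace(1.48,.2,10)],reset=True)"
```

```text
t 22.30 v 1.501 Fn 4.28 Ft 2.64 r 0.083 z 0.0656
t 22.30 v 1.501 Fn 4.28 Ft 2.64 r 0.083 z 0.0656
[[0.16, -0.15, -0.16, -2.35, 0], [-0.0, -0.33, -1.12, -8.15, 0], [-0.0, -0.34, -1.12, -8.14, 0], [-0.0, -0.34, -1.11, -8.15, 0], [-0.0, -0.33, -1.12, -8.15, 0], [-0.0, -0.34, -1.11, -8.15, 0], [-0.0, -0.33, -1.12, -8.15, 0], [-0.0, -0.34, -1.12, -8.15, 0], [-0.0, -0.34, -1.11, -8.15, 0], [-0.0, -0.33, -1.12, -8.15, 0]]
```

Firm resistance begins at v≈0.9–0.95 and peaks at about 7 N at r=83 mm, which is about 6 N at the tip. The curve fits the 55 N/mm model, so the nut is set right at about half-swing. I'll close the lever past its dead point.

{"method": "drive_tool", "body": {"steps": [[0,0.12,0.64,4.58,0],[0,0.12,0.65,4.59,0],[0,0.12,0.64,4.58,0],[0,0.12,0.65,4.59,0]]}}

```text
time: 22.7
eef_pos: [0.5699, 0.1993, 0.0656]
tcp_rot: [0.388, 0.591, -0.385, 0.593]
contact_force: [-0.7, 1.0, 0.4]
opening: -0.001
```

```bash
python3 -c "
from h import *
lstat()"
```

```text
t 22.70 v 1.834 Fn 1.19 Ft -0.28 r 0.082 z 0.0656
```

{"method": "drive_tool", "body": {"steps": [[0,0.12,0.64,4.58,0],[0,0.06,0.32,2.29,0],[0,0,0,0,0]]}}

```text
time: 23.0
eef_pos: [0.5752, 0.1901, 0.0655]
tcp_rot: [0.422, 0.567, -0.42, 0.569]
contact_force: [0.1, 0.3, -0.3]
opening: 0.001
```

```bash
python3 -c "
from h import *
lstat()"
```

```text
t 23.00 v 1.965 Fn 0.24 Ft 0.15 r 0.082 z 0.0655
```

{"method": "drive_tool", "body": {"steps": [[0,0,-1.5,0,0],[0,0,-2,0,0],[-2.5,0,-0.5,0,0],[-3,0,0,0,0],[-3,0,0,0,0],[-3,0,0,0,0],[-3,0,0,0,0],[-3,0,0,0,0],[0,0,-3,0,0],[0,0,-3,0,0]]}}

```text
time: 24.0
eef_pos: [0.5445, 0.2873, 0.2412]
tcp_rot: [0.422, 0.567, -0.419, 0.569]
contact_force: [-0.5, 0.5, 0.5]
opening: -0.001
```

{"method": "drive_tool", "body": {"steps": [[0,0,-3,0,0],[0,0,-3,0,0],[0,0,-3,0,0],[0,0,-3,0,0],[0,0,0,0,0],[0,0,0,0,0],[0,0,0,0,0],[0,0,0,0,0]]}}

```text
time: 24.8
eef_pos: [0.5095, 0.3997, 0.2386]
tcp_rot: [0.421, 0.568, -0.421, 0.568]
contact_force: [-0.4, -0.6, -0.8]
opening: 0.005
```

```bash
python3 -c "
from h import *
st()
t=read_camera('top'); s=read_camera('scene')
a=crop(t,245,140,365,275,3.3); b=crop(s,290,120,430,260,2.85)
m=np.zeros((max(a.shape[0],b.shape[0]),a.shape[1]+b.shape[1],3),np.uint8); m[:a.shape[0],:a.shape[1]]=a; m[:b.shape[0],a.shape[1]:]=b
cv2.imwrite('pics/end.png',m[:,:800])
e=lambda v:[*cw(.096*np.cos(2.12-v),.108+.096*np.sin(2.12-v)),.08]
for v in (1.6,1.8,2.0): print(v,(proj(t,e(v))-[245,140])*3.3,(proj(s,e(v))-[290,120])*2.85+[a.shape[1],0])"
```

```text
t 24.8 p [0.5095 0.3997 0.2386] F [-0.4496 -0.6147 -0.8454] T [-0.0506 -0.0242  0.0552] q [ 0.5089  0.2215  1.6414 -0.0002  1.2785  0.214 ] op 0.005
axes [[ 0.0002 -0.0001 -1.    ]
 [ 0.9568  0.2907  0.0001]
 [ 0.2907 -0.9568  0.0001]]
1.6 [  4.8245 170.046 ] [719.3079 280.1445]
1.8 [ 24.2203 158.4411] [698.1068 282.7676]
2.0 [ 45.4233 150.7973] [676.026  282.1059]
```

View pics/end.png

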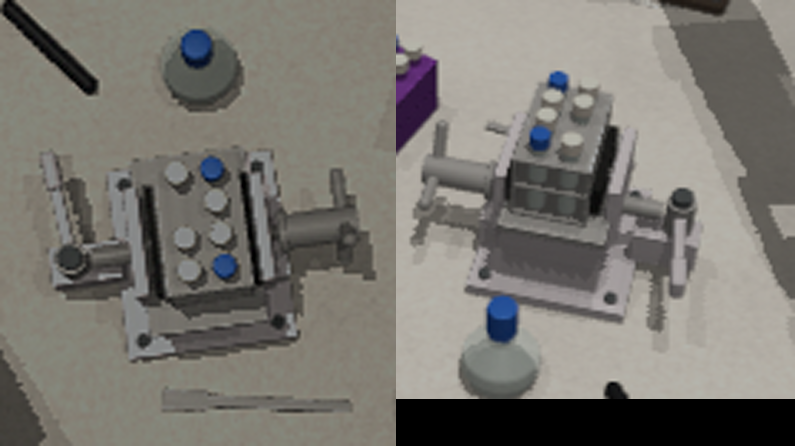

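The lever tip is at (48,155) in the top view, against a predicted (45,151) for v=2.0. It has stayed shut on its own for about 2 s. The rack is upright on its bed and the bystanders in view have not moved. Handing in.

```bash
python3 -c "
from plant import sign_off
print(sign_off())"
```

```text
the job is handed in; nothing more can be done
None
```

The rack is clamped: the nut is tightened, and the lever is closed past its dead point and stays shut on its own. I handed the job in at about 25 s of robot time.

- **Nut:** I turned it in two strokes. At about 2.1 rad the lever met no resistance up to 1.6 rad. At about 3.75 rad it met firm resistance from roughly 0.9–0.95 rad, peaking near 7 N at my push point (about 6 N at the tip, inside the stated 4–10 N). I left it there; that is slightly before the exact half-way angle of 1.0 rad.
- **Lever:** I pushed it to about 1.97 rad. The force dropped to nothing past the dead point.
- **Last checks:** About 1.8 s after the arm let go, the pictures show the lever at about 2.0 rad with the rack on its bed between the jaws. The burner, spatula and the part of the pen in view looked undisturbed; the other things on the bench were outside that last crop. The arm is clear of everything.
- **Limits of the measurements:** The nut angle is estimated from tool positions and one close view, to about ±0.05 rad. The grip itself was not measured, only inferred from the lever force. No check failed or disagreed.

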